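Seat the can seamer's flanged spindle on its hidden stop

ROBOT

A 6-joint arm with a two-finger parallel gripper is mounted at the origin on the work surface. World frame = base frame: x ahead of the robot, y to its left, z up, the work surface at z = 0. Lengths are in m, angles in rad, forces in N, time in s.
With the tool pointing down it reaches from about 0.375 to 0.925 m from the base axis. Payload 5.7 kg.
Tool frame: the origin (TCP) lies at the very end of the fingers, on their centre line; the grasp point (between the pads) lies 19 mm behind it; z points along the fingers, y is the direction in which the jaws open and shut (so a half turn about z gives the same grasp; the last joint's range is limited). The gripper opens to 88 mm and grips with 3 to 60 N. Pads are 20 mm wide; open, the fingers measure 115 mm over their backs; the gripper's body (75 mm by 178 mm) begins 61 mm behind the grasp point.
Start: joints at [-1.27, 0.359, 1.51, -0, 1.272, -0.115], TCP at [0.242, -0.549, 0.223] pointing down, gripper open.
Joint ranges: [-2.97, 2.97], [-1.01, 2.36], [0.21, 2.38], [-0.96, 4.11], [0.2, 2.71], [-2.98, 2.98]. Speed limits (rad/s): [2.39, 2.39, 3.14, 3.14, 3.14, 3.14].

INTERFACE

Orientations are given as a rotation vector (axis times angle).
In Python, from bench import robot, vision, spotter gives the robot as it stands. The module is installed in compiled form; this text tells all that it offers.
- The arm moves only by the shell command python3 -m inch 'ROWS' [FORCE]. ROWS is JSON, a list of rows, each a list of 3 entries, a list of its own where there are three numbers: the opening, from 0 (shut) to 1 (fully open), then the shift along the tool's x, y, z in m, then the turn about the tool's z in rad. In form: [[jaw, [x, y, z], roll], ...]. A call has 1 to 12 rows; each row is the pose to reach, as a shift and turn from the pose commanded when the call began, along the tool's axes at that moment; what a row does not reach only later rows make up. A row lasts 1/12 s, in which the tool goes at most 41.7 mm and 7.16 degrees, less where a joint would pass 70% of its speed; a pose out of reach is approached as far as the arm can. A call with a gripper value outside its range is refused whole. The fingers move at their own pace and stop on an object; FORCE is the grip in N (left out, the last holds). Time passes only in rows, so rows that repeat a pose let the fingers close. It gives the time, the measured TCP pose, the force and the opening at its end, in the units of the state.
- robot.get_obs(): the state, without advancing time (a new reading comes with each control period).
- vision.capture(name): name is "side" or "top" or "wrist"; returns a dict with "img" (384x512x3 uint8, red, green, blue), "vertical_fov" (degrees; the focal length in pixels is half the picture's height over the tangent of half this angle, whatever the lens; pixels are square), "cx", "cy" (the principal point, pixels), "position" and "attitude" of the camera in the world. Camera axes: x right, y down, z forward; pixel columns grow to the right and rows downward; lengths in m; the calibration is good to about 2 mm. A picture is of the moment at which its call begins. There is no depth.
- robot.hand_in(): hands the job in, once; it reports no verdict.
Trained networks look in the newest picture that a camera, given by its name, has taken for a name from the list of things; names that differ only in an ending like _2 or _b are one class to them, and where a whole thing is asked for, a point or a joint stands for the part that bears it (a point fixed in the world has none). Each returns a list of dicts, best first, with "score" (0 to 1); they miss things now and then, are a little off and sometimes report something else, mostly with a low value. They report only what shows in the picture. A call takes as long as a camera call. They do not tell look-alikes from the thing itself.
- spotter.trace(query, camera): "pixels" (384x512 bool, what is visible of it) and "uv" ([column, row] in pixels, amid what is visible of it).
The state is a dict: "clock": time; "joint_positions": joint angles; "joint_vel": joint speeds; "joint_efforts": joint torques, N m; "eef_pos": TCP position; "ee_rot": TCP orientation; "wrist_force": force on the tool from outside, world axes, zero at the start; "wrist_torque": the same for the moment, N m; "gripper_width": finger opening in m.
Only numpy, scipy, OpenCV 4.12 (cv2) and the standard library are available. Lean on these libraries where they do the work, as an engineer would, in place of code of your own. Each camera call takes 0.05 s, during which the arm holds its last target. There are 200 camera calls.

TASK

Put the tall flanged spindle, neck up, into the bore of the green housing: lower it gently until you feel its foot come to rest on the stop inside, and only then let go, so that it is left standing upright on the stop. The stop is set to a different depth each time and its setting is not known. Leave the plain spindle and the short flanged spindle standing where they are.

Things in the scene. Friction and masses are not known exactly. Their poses are not given: they have to be found in the camera images.
- spindle: tall flanged spindle, bare steel, 132 mm tall, about 0.4 kg, standing on its foot on the bench. From below: shank 36 mm in diameter, 80 mm long, foot chamfered 3 mm; flange 56 mm in diameter, 10 mm thick; neck 26 mm in diameter, 42 mm long (90 to 132 mm above the foot) to grip it by. Origin: centre of the foot's underside; z up along its axis.
- housing: green fixed housing: 110 x 110 x 14 mm foot plate with an upright sleeve, 68 mm across (80 at the flared mouth), mouth 95 mm above the bench. Bore 48 mm in diameter, flaring to 60 over the top 7 mm. In it is a flat stop (not listed), its top somewhere 30 to 65 mm below the mouth, cushioned: it gives 1 mm per 8 N. More than 50 N is rough. Origin: on the bore's axis at bench height; z up.
- plain_pin: the plain spindle, to be left alone: bare steel, 132 mm tall, without a flange: shank 36 mm in diameter and 90 mm long, neck 26 mm in diameter and 42 mm long. Stands upright on the bench. Origin: centre of the foot's underside; z up.
- short_spindle: the short flanged spindle, to be left alone: bare steel, only 92 mm tall: shank 36 mm in diameter and 40 mm long, flange 56 mm in diameter and 10 mm thick, neck 26 mm in diameter and 42 mm long. Stands upright on the bench. Origin: centre of the foot's underside; z up.
Things that resemble listed ones, but are neither listed nor needed, are in the scene too. Leave any brown look-alike of the spindle alone.

How it is judged:
By the outcome, as a careful person would: the job done as asked, in the order asked, and still so for the second after the job is handed in, with the robot touching nothing.
It also fails if it takes over 48 s, if anything falls off the work surface, if the arm or the gripper's body presses on something with over 40 N, if the wrist force passes 120 N, or if a joint passes its speed limit or range.

## Working session

There is one attempt and no reset: what is moved stays moved. The work goes in short steps, Python scripts to look and compute and a shell command to move; the robot and the scene stay as the last step left them, time stands still between calls to the robot, and variables do not carry over. Pictures are saved under pics/ and viewed, about 8 in all and at most 12, crops included, and the job is handed in when it is done.

```bash
mkdir -p pics; cat > h.py <<'E'
import numpy as np, cv2
from scipy.spatial.transform import Rotation as R
from bench import robot, vision, spotter
def cap(n):
    c=vision.capture(n); im=c["img"]; c["f"]=im.shape[0]/2/np.tan(np.radians(c["vertical_fov"])/2)
    a=np.array(c["attitude"],float); c["Rm"]=a if a.shape==(3,3) else (R.from_rotvec(a).as_matrix() if a.size==3 else R.from_quat(a).as_matrix())
    c["position"]=np.array(c["position"],float); return c
def ray(c,uv):
    d=np.array([(uv[0]-c["cx"])/c["f"],(uv[1]-c["cy"])/c["f"],1]); return c["Rm"]@d
def atz(c,uv,z):
    d=ray(c,uv); p=c["position"]; return p+d*(z-p[2])/d[2]
def proj(c,P):
    q=c["Rm"].T@(np.array(P)-c["position"]); return c["f"]*q[:2]/q[2]+[c["cx"],c["cy"]]
E
python3 - <<'E'
from h import *
ims=[]
for n in ["side","top"]:
    c=cap(n); print(n,c["position"],np.round(c["attitude"],4),c["f"],c["cx"],c["cy"]); ims.append(c["img"])
    for q in ["spindle","housing","plain_pin","short_spindle"]:
        for r in spotter.trace(q,n)[:4]:
            ys,xs=np.nonzero(r["pixels"]); print(q,round(r["score"],2),np.round(r["uv"],1),xs.min(),xs.max(),ys.min(),ys.max())
for n,i in zip(["side","top"],ims): cv2.imwrite(f"pics/{n}0.png",cv2.resize(i,(768,576),interpolation=cv2.INTER_CUBIC)[:,:,::-1])
o=robot.get_obs(); print(o["clock"],o["eef_pos"],o["ee_rot"],o["wrist_force"])
E
```

```text
side [0.42707666 0.60545466 0.45162149] [-0.1568  2.6898 -1.5338] 350.95921883628677 260.850373800795 190.23668321306675
spindle 0.8 [288.6 153.6] 276 297 128 176
spindle 0.69 [328.5 154.5] 318 339 132 182
spindle 0.65 [299.3 128.4] 289 304 113 157
housing 0.59 [212.1 169.3] 185 240 138 189
plain_pin 0.86 [245.1 278.3] 233 257 240 315
plain_pin 0.68 [211.6 169. ] 184 240 138 189
short_spindle 0.58 [186.9 215.4] 175 202 192 236
top [ 0.41610425 -0.07793149  0.7751107 ] [-2.1685  2.1544 -0.0587] 363.91874779154597 253.20142485649066 193.87175318722348
spindle 0.84 [348.5 265.4] 331 364 253 283
spindle 0.69 [421.9 223. ] 399 443 206 235
spindle 0.66 [357.3 209.9] 338 372 196 224
housing 0.83 [328.  119.2] 294 361 87 153
plain_pin 0.95 [113.2 188. ] 94 134 177 199
short_spindle 0.66 [204.5 120.6] 195 222 108 133
0.5 [ 0.24232336 -0.54883651  0.22260951] [-3.07380736e+00 -6.48418196e-01 -6.95311668e-06] [-0.61859739 -0.21333099 -0.1596041 ]
```

View pics/side0.png

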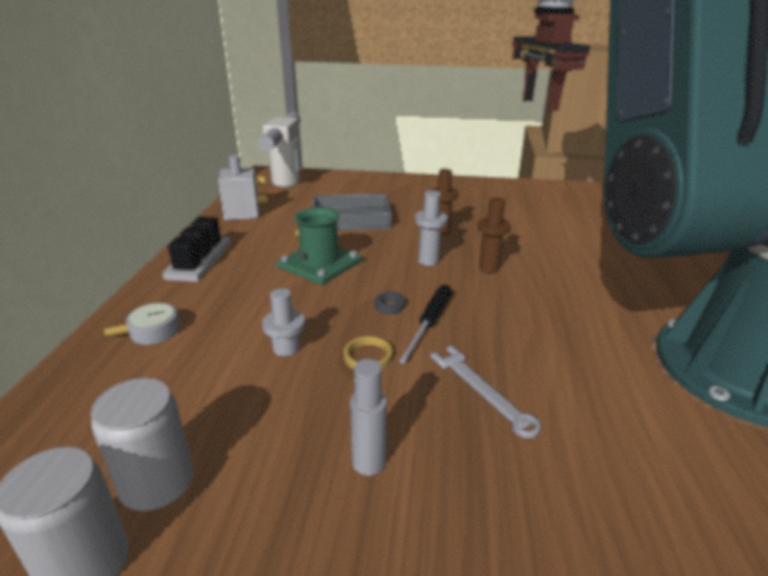

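View pics/top0.png

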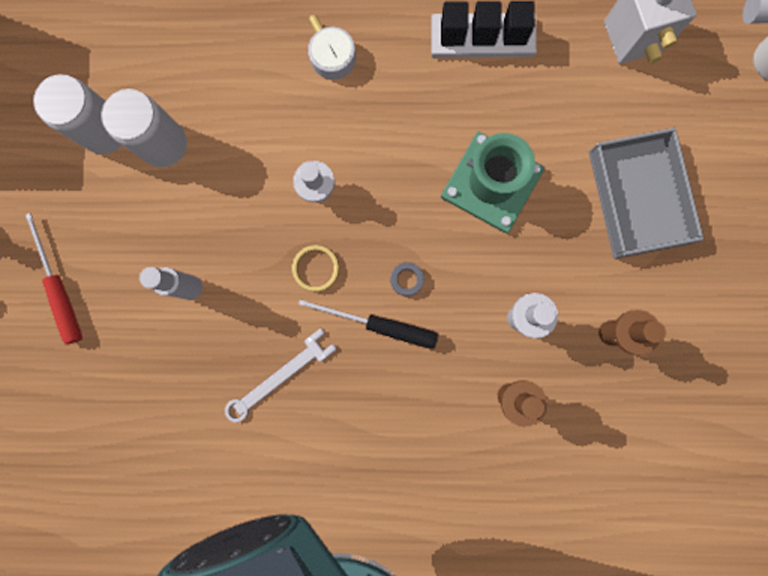

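The side picture shows the tall steel spindle at about (430,230) and the housing at (318,240), in the 768x576 frame. In the top picture the spindle is at (533,316), the housing mouth at (502,166), and two brown look-alikes at (640,332) and (522,403). Next I'll fit projected models to the silhouettes.

```bash
cat >> h.py <<'E'
from scipy.optimize import minimize
t=np.linspace(0,2*np.pi,48,endpoint=False)
def cyl(r,z0,z1,r1=None):
    r1=r if r1 is None else r1
    return np.vstack([np.c_[q*np.cos(t),q*np.sin(t),0*t+z] for q,z in((r,z0),(r1,z1))])
SP=[cyl(.018,0,.08),cyl(.028,.08,.09),cyl(.013,.09,.132)]
sq=lambda a:np.array([[x,y,z] for x in(-.055,.055) for y in(-.055,.055) for z in(0,.014)])@R.from_euler('z',a).as_matrix().T
def sil(c,parts,xy,S=4):
    m=np.zeros((384*S,512*S),np.uint8)
    for P in parts:
        q=(P+[xy[0],xy[1],0]-c["position"])@c["Rm"]; uv=c["f"]*q[:,:2]/q[:,2:]+[c["cx"],c["cy"]]
        cv2.fillConvexPoly(m,cv2.convexHull(np.round((uv+.5)*S*16).astype(np.int32)),1,shift=4)
    return cv2.resize(m.astype(np.float32),(512,384),interpolation=cv2.INTER_AREA)
def fit(views,parts,x0):
    def cost(p):
        pp=parts(p) if callable(parts) else parts
        return sum(np.abs(sil(c,pp,p[:2])-m).sum()/m.sum() for c,m in views)
    x0=np.array(x0,float); s=np.vstack([x0]+[x0+np.eye(len(x0))[i]*(.012 if i<2 else .3) for i in range(len(x0))])
    r=minimize(cost,x0,method="Nelder-Mead",options=dict(initial_simplex=s,xatol=1e-4,fatol=1e-5)); return r.x,r.fun
HO=lambda p:[sq(p[2]),cyl(.034,.014,.08),cyl(.04,.086,.095)]
E
python3 - <<'E'
from h import *
v={}
C={n:cap(n) for n in("side","top")}
near={"spindle":{"side":(287,155),"top":(356,210)},"housing":{"side":(212,165),"top":(328,119)}}
for q in near:
    for n in C:
        rs=spotter.trace(q,n); r=min(rs,key=lambda r:np.hypot(*(np.array(r["uv"])-near[q][n]))); print(q,n,r["uv"],r["score"]); v[q,n]=(C[n],r["pixels"].astype(np.float32))
s0=atz(C["top"],(363,210),.132); h0=atz(C["top"],(334.5,110.5),.095); print(s0,h0)
for ns in(["side","top"],["side"],["top"]):
    print(ns,"spindle",fit([v["spindle",n] for n in ns],SP,s0[:2]))
    print(ns,"housing",fit([v["housing",n] for n in ns],HO,[*h0[:2],.5]))
E
```

```text
spindle side [285.9, 149.6] 0.76
spindle top [355.8, 208.3] 0.59
housing side [211.9, 169.3] 0.59
housing top [330.9, 118.2] 0.97
[ 0.44460998 -0.24941178  0.132     ] [ 0.63507289 -0.20899758  0.095     ]
['side', 'top'] spindle (array([ 0.44768073, -0.24855255]), np.float64(0.1899726539850235))
['side', 'top'] housing (array([ 0.64126443, -0.21191384,  1.04881716]), np.float64(0.10960885882377625))
['side'] spindle (array([ 0.44728997, -0.2484556 ]), np.float64(0.09408602118492126))
['side'] housing (array([ 0.64124544, -0.21223062,  1.04120541]), np.float64(0.062424518167972565))
['top'] spindle (array([ 0.4478284 , -0.24805618]), np.float64(0.09448478370904922))
['top'] housing (array([ 0.6412601 , -0.21186168,  1.05306958]), np.float64(0.04707707092165947))
```

Both cameras agree: spindle at (0.4476, -0.2484), housing at (0.6413, -0.2119). The jaw direction is clear of the brown ones, so no turn is needed. Moving above the spindle: tool shift (0.309, -0.192).

```bash
python3 -m inch '[[1,[0.03,-0.019,0],0],[1,[0.062,-0.038,0],0],[1,[0.093,-0.058,0],0],[1,[0.124,-0.077,0],0],[1,[0.155,-0.096,0],0],[1,[0.186,-0.115,0],0],[1,[0.217,-0.135,0],0],[1,[0.248,-0.154,0],0],[1,[0.279,-0.173,0],0],[1,[0.309,-0.192,0],0],[1,[0.309,-0.192,0],0],[1,[0.309,-0.192,0],0]]' 40
python3 - <<'E'
from h import *
c=cap("wrist"); o=robot.get_obs(); print(o["clock"],o["eef_pos"],o["ee_rot"],c["position"])
for r in spotter.trace("spindle","wrist"): print(r["score"],r["uv"])
print([proj(c,[.4476,-.2484,z]) for z in(.132,.09)])
im=c["img"].copy()
for z,rr in((.132,.013),(.09,.028)):
    for a in t: cv2.circle(im,tuple(int(x) for x in np.round(proj(c,[.4476+rr*np.cos(a),-.2484+rr*np.sin(a),z]))),0,(255,0,0),-1)
cv2.imwrite("pics/w1.png",cv2.resize(im,(768,576))[:,:,::-1])
E
```

```text
clock: 1.8
eef_pos: [0.4482, -0.247, 0.2227]
ee_rot: [3.073, 0.654, -0.0]
wrist_force: [-0.6, -0.5, 0.7]
gripper_width: 0.0878
1.85 [ 0.4476254  -0.24817331  0.22273134] [ 3.07283570e+00  6.51544918e-01 -4.40369160e-04] [ 0.51775563 -0.21662485  0.38432116]
0.9 [256.7, 182.3]
0.88 [208.8, 255.1]
0.59 [351.2, 221.4]
[array([254.56105368, 194.39131531]), array([254.5020997 , 182.99900763])]
```

View pics/w1.png

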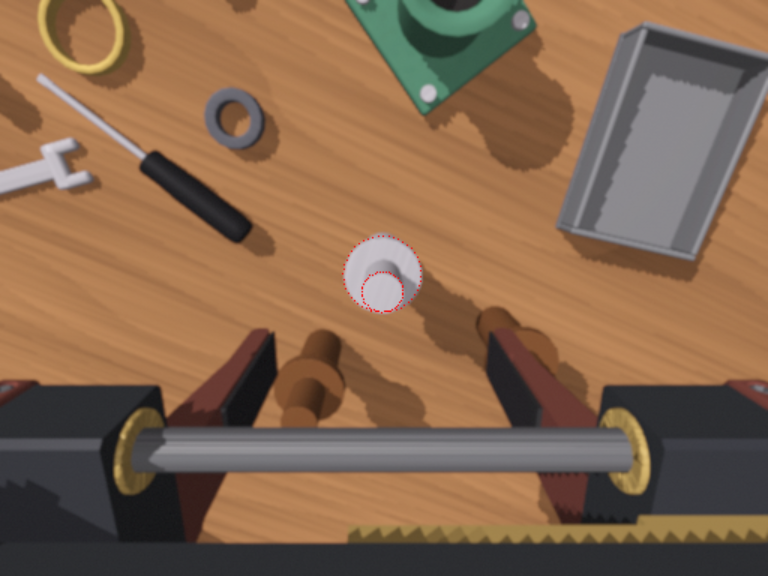

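The wrist view shows the red predicted rims lying exactly on the spindle's flange and neck (about (382,275)), and the fingers straddle it clear of the brown ones. Descending and gripping.

```bash
python3 -m inch '[[1,[0,0,0.02],0],[1,[0,0,0.045],0],[1,[0,0,0.07],0],[1,[0,0,0.09],0],[1,[0,0,0.105],0],[1,[0,0,0.115],0],[1,[0,0,0.122],0],[1,[0,0,0.126],0],[1,[0,0,0.126],0],[1,[0,0,0.126],0]]' 45
python3 -m inch '[[0.2,[0,0,0],0],[0.2,[0,0,0],0],[0.2,[0,0,0],0],[0.2,[0,0,0],0],[0,[0,0,0],0],[0,[0,0,0],0],[0,[0,0,0],0],[0,[0,0,0],0],[0,[0,0,0],0],[0,[0,0,0],0],[0,[0,0,0],0]]' 45
```

```text
clock: 2.73
eef_pos: [0.4477, -0.249, 0.0971]
ee_rot: [3.074, 0.648, 0.001]
wrist_force: [0.6, 0.0, 0.0]
gripper_width: 0.0878
clock: 3.65
eef_pos: [0.4474, -0.2483, 0.0966]
ee_rot: [-3.074, -0.648, 0.0]
wrist_force: [0.3, -0.3, 0.0]
gripper_width: 0.0249
```

```bash
python3 -m inch '[[0,[0,0,-0.005],0],[0,[0,0,-0.02],0],[0,[0,0,-0.04],0],[0,[0,0,-0.065],0],[0,[0,0,-0.09],0],[0,[0,0,-0.11],0],[0,[0,0,-0.12],0],[0,[0,0,-0.12],0],[0,[0,0,-0.12],0]]' 45
python3 -m inch '[[0,[0.008,0.002,0],0],[0,[0.026,0.006,0],0],[0,[0.05,0.012,0],0],[0,[0.076,0.018,0],0],[0,[0.102,0.024,0],0],[0,[0.128,0.03,0],0],[0,[0.152,0.036,0],0],[0,[0.172,0.04,0],0],[0,[0.185,0.043,0],0],[0,[0.192,0.045,0],0],[0,[0.192,0.045,0],0],[0,[0.192,0.045,0],0]]'
python3 - <<'E'
from h import *
o=robot.get_obs(); print(o["clock"],o["eef_pos"],o["wrist_force"],o["gripper_width"])
ims=[]
for n in("side","top"):
    c=cap(n); im=c["img"].copy()
    e=o["eef_pos"]; f=e[2]-.097
    for x,y,z,rr,col in((.6413,-.2119,.095,.04,(255,0,0)),(.6413,-.2119,.095,.03,(255,0,0)),(e[0],e[1],f,.018,(255,255,0)),(e[0],e[1],f+.085,.028,(255,255,0))):
        for a in t: cv2.circle(im,tuple(int(v) for v in np.round(proj(c,[x+rr*np.cos(a),y+rr*np.sin(a),z]))),0,col,-1)
    u=proj(c,[.6413,-.2119,.12]).astype(int); ims.append(cv2.resize(im[max(u[1]-75,0):max(u[1]-75,0)+150,u[0]-65:u[0]+65],None,fx=3,fy=3))
    for r in spotter.trace("spindle",n)[:4]: print(n,r["score"],r["uv"])
cv2.imwrite("pics/c2.png",np.hstack(ims)[:,:,::-1])
E
```

```text
clock: 4.4
eef_pos: [0.4472, -0.2482, 0.2163]
ee_rot: [-3.074, -0.648, 0.0]
wrist_force: [0.0, 0.7, -4.5]
gripper_width: 0.0248
clock: 5.4
eef_pos: [0.6404, -0.2116, 0.215]
ee_rot: [-3.072, -0.649, 0.004]
wrist_force: [-0.2, -0.2, -4.3]
gripper_width: 0.025
5.4 [ 0.64044261 -0.21162082  0.21495544] [-0.19390437 -0.16427044 -4.25601239] 0.024973909252173725
side 0.98 [330.7, 156.4]
side 0.8 [294.5, 134.2]
side 0.75 [209.0, 112.0]
```

View pics/c2.png

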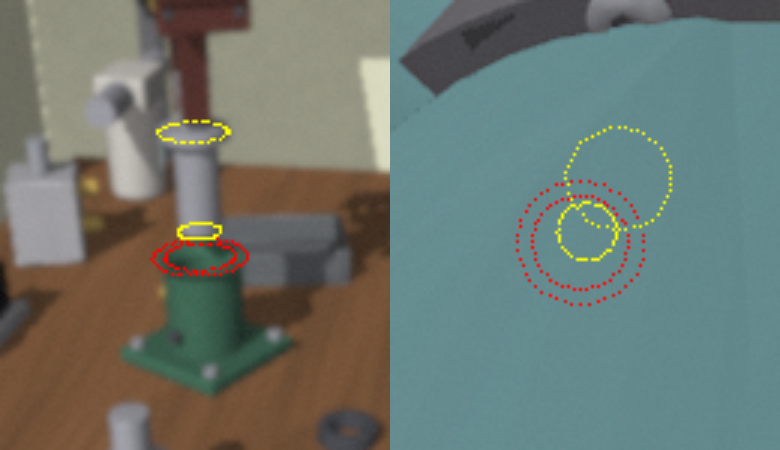

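The side crop shows the spindle hanging upright over the mouth (foot ring at (200,232), mouth at (200,257)). The arm hides this in the top camera. I'll check offset and tilt from the mask.

```bash
python3 - <<'E'
from h import *
c=cap("side"); o=robot.get_obs(); e=o["eef_pos"]; r=min(spotter.trace("spindle","side"),key=lambda r:abs(r["uv"][0]-209)); m=r["pixels"].astype(np.float32); print(r["score"],e)
P=[p for p in SP[:2]]
rows=np.nonzero(m.any(1))[0]; print(rows.min(),rows.max())
S=sil(c,[p+[0,0,e[2]-.097] for p in P],e)
for y in range(rows.min(),rows.max()+1,3):
    f=lambda a:(round(float((a[y]*np.arange(512)).sum()/a[y].sum()),2),round(float(a[y].sum()),1)) if a[y].sum()>0 else None
    print(y,f(m),f(S))
print("housing sleeve")
h=max(spotter.trace("housing","side"),key=lambda r:r["score"])["pixels"].astype(np.float32); G=sil(c,HO([0,0,1.05]),(.6413,-.2119))
for y in range(140,190,5): print(y,f(h),f(G))
E
```

```text
0.55 [ 0.64043661 -0.21227024  0.21674574]
97 135
97 (202.0, 3.0) (208.4, 20.1)
100 (208.5, 22.0) (208.0, 24.0)
103 (208.0, 21.0) (208.13, 23.6)
106 (208.5, 16.0) (208.25, 15.5)
109 (209.0, 15.0) (208.62, 15.2)
112 (209.5, 14.0) (208.75, 15.0)
115 (209.0, 15.0) (209.0, 15.0)
118 (209.0, 15.0) (209.22, 15.1)
121 (209.0, 13.0) (209.31, 14.9)
124 (209.0, 13.0) (209.53, 14.9)
127 (209.5, 14.0) (209.69, 14.9)
130 (209.5, 14.0) (209.88, 14.8)
133 (210.0, 13.0) (210.12, 14.8)
housing sleeve
140 (211.0, 21.0) (211.06, 26.2)
145 (210.0, 29.0) (210.38, 31.8)
150 (211.0, 27.0) (210.31, 27.9)
155 (210.5, 28.0) (211.06, 26.6)
160 (211.0, 25.0) (211.37, 26.2)
165 (212.0, 27.0) (213.57, 30.4)
170 (215.5, 48.0) (214.87, 52.8)
175 (211.5, 54.0) (211.28, 57.1)
180 (210.0, 41.0) (209.9, 42.9)
185 (212.5, 20.0) (211.65, 22.6)
```

It is upright and about 1 mm off centre at most, against 6 mm clearance. I'll lower the foot to about 0.076, then feel down in 2 mm steps with a force check between typed moves.

```bash
cat > chk.py <<'E'
import sys
from bench import robot
f=robot.get_obs()["wrist_force"]
sys.exit(0 if f[2]<-2 and abs(f[0])<3 and abs(f[1])<3 else 1)
E
python3 -m inch '[[0,[0.001,0,0.006],0],[0,[0.001,0,0.012],0],[0,[0.001,0,0.018],0],[0,[0.001,0,0.024],0],[0,[0.001,0,0.03],0],[0,[0.001,0,0.035],0],[0,[0.001,0,0.039],0],[0,[0.001,0,0.042],0],[0,[0.001,0,0.044],0],[0,[0.001,0,0.044],0]]' && python3 chk.py && python3 -m inch '[[0,[0,0,0.003],0],[0,[0,0,0.005],0],[0,[0,0,0.006],0],[0,[0,0,0.006],0]]' && python3 chk.py && python3 -m inch '[[0,[0,0,0.001],0],[0,[0,0,0.002],0],[0,[0,0,0.002],0]]' && python3 chk.py && python3 -m inch '[[0,[0,0,0.001],0],[0,[0,0,0.002],0],[0,[0,0,0.002],0]]' && python3 chk.py && python3 -m inch '[[0,[0,0,0.001],0],[0,[0,0,0.002],0],[0,[0,0,0.002],0]]' && python3 chk.py && python3 -m inch '[[0,[0,0,0.001],0],[0,[0,0,0.002],0],[0,[0,0,0.002],0]]' && python3 chk.py && python3 -m inch '[[0,[0,0,0.001],0],[0,[0,0,0.002],0],[0,[0,0,0.002],0]]' && python3 chk.py && python3 -m inch '[[0,[0,0,0.001],0],[0,[0,0,0.002],0],[0,[0,0,0.002],0]]'; echo done $?
```

```text
clock: 6.58
eef_pos: [0.642, -0.2115, 0.1721]
ee_rot: [-3.073, -0.648, 0.001]
wrist_force: [0.4, 0.7, -3.5]
gripper_width: 0.025
clock: 6.92
eef_pos: [0.642, -0.2115, 0.1664]
ee_rot: [-3.074, -0.648, 0.001]
wrist_force: [-0.5, 0.5, -3.8]
gripper_width: 0.0249
clock: 7.17
eef_pos: [0.6421, -0.2116, 0.1645]
ee_rot: [-3.074, -0.648, 0.0]
wrist_force: [-0.2, -0.1, -4.3]
gripper_width: 0.0247
clock: 7.42
eef_pos: [0.6421, -0.2115, 0.1624]
ee_rot: [-3.074, -0.648, 0.0]
wrist_force: [-0.4, 0.2, -4.3]
gripper_width: 0.0252
clock: 7.67
eef_pos: [0.6421, -0.2115, 0.1604]
ee_rot: [-3.074, -0.648, 0.0]
wrist_force: [-0.5, 0.6, -3.8]
gripper_width: 0.0247
clock: 7.92
eef_pos: [0.6421, -0.2116, 0.1584]
ee_rot: [-3.074, -0.648, 0.0]
wrist_force: [-0.3, 0.3, -3.8]
gripper_width: 0.0247
clock: 8.17
eef_pos: [0.6423, -0.2116, 0.1568]
ee_rot: [3.074, 0.648, 0.0]
wrist_force: [-0.5, -0.3, -1.5]
gripper_width: 0.0251
done 1
```

Force starts rising with the foot at about 0.060. Confirming it's the stop with 1 mm steps.

```bash
python3 -m inch '[[0,[0,0,0.001],0],[0,[0,0,0.001],0],[0,[0,0,0.001],0]]'; python3 -c "
from bench import robot;import sys;f=robot.get_obs()['wrist_force'];sys.exit(f[2]>12)" && python3 -m inch '[[0,[0,0,0.001],0],[0,[0,0,0.001],0],[0,[0,0,0.001],0]]'
```

```text
clock: 8.42
eef_pos: [0.6425, -0.2117, 0.1563]
ee_rot: [3.074, 0.648, 0.001]
wrist_force: [-1.4, 0.3, 1.9]
gripper_width: 0.0254False
```

```bash
python3 -m inch '[[0,[0,0,0.0005],0],[0,[0,0,0.001],0],[0,[0,0,0.001],0],[0,[0,0,0.001],0]]'
python3 - <<'E'
from h import *
o=robot.get_obs(); print(o["wrist_torque"],o["wrist_force"],o["eef_pos"])
c=cap("side"); im=c["img"].copy(); e=o["eef_pos"]
for z,rr in((e[2]-.097+.08,.028),(e[2]-.097+.09,.028)):
    for a in t: cv2.circle(im,tuple(int(v) for v in np.round(proj(c,[e[0]+rr*np.cos(a),e[1]+rr*np.sin(a),z]))),0,(255,255,0),-1)
u=proj(c,[.6413,-.2119,.12]).astype(int)
cv2.imwrite("pics/c3.png",cv2.resize(im[u[1]-60:u[1]+70,u[0]-65:u[0]+65],None,fx=4,fy=4)[:,:,::-1])
E
```

```text
clock: 8.75
eef_pos: [0.6426, -0.2117, 0.1557]
ee_rot: [3.073, 0.648, 0.002]
wrist_force: [-1.4, 1.8, 6.8]
gripper_width: 0.025
[0.31133604 0.45921322 0.04985763] [-1.43821222  1.82943727  6.75071176] [ 0.64258597 -0.21168626  0.15574522]
```

View pics/c3.png

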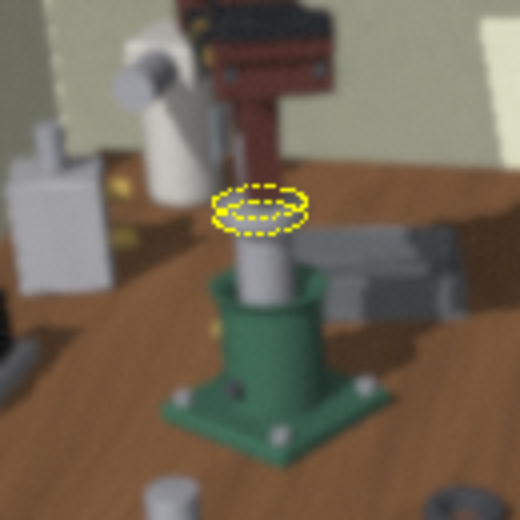

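The spindle stands in the bore with its flange at (260,215), clear above the mouth at (270,285). Force rose 4.9 N over 0.6 mm of travel, which is the cushion's 8 N/mm, and it rests about 35 mm below the mouth. Easing off slightly, then releasing.

```bash
python3 -m inch '[[0,[0,0,-0.001],0],[0,[0,0,-0.001],0],[0,[0,0,-0.001],0]]' 8; python3 -m inch '[[0.32,[0,0,0],0],[0.36,[0,0,0],0],[0.5,[0,0,0],0],[0.7,[0,0,0],0],[1,[0,0,0],0],[1,[0,0,0],0],[1,[0,0,0],0],[1,[0,0,0],0],[1,[0,0,0],0]]'
```

```text
clock: 9.05
eef_pos: [0.6426, -0.2117, 0.156]
ee_rot: [3.074, 0.648, 0.001]
wrist_force: [-0.8, 1.5, 2.3]
gripper_width: 0.0254
clock: 9.8
eef_pos: [0.6422, -0.2116, 0.1557]
ee_rot: [-3.074, -0.648, -0.0]
wrist_force: [-0.2, 0.1, -0.0]
gripper_width: 0.0747
```

```bash
python3 -m inch '[[1,[0,0,-0.005],0],[1,[0,0,-0.015],0],[1,[0,0,-0.03],0],[1,[0,0,-0.05],0],[1,[0,0,-0.07],0],[1,[0,0,-0.09],0],[1,[0,0,-0.11],0],[1,[0,0,-0.12],0],[1,[0,0,-0.12],0],[1,[0,0,-0.12],0]]'
python3 - <<'E'
from h import *
ims=[]
for n in("side","wrist"):
    c=cap(n); im=c["img"].copy()
    for z,rr in((.06+.09,.028),(.06+.132,.013)):
        for a in t: cv2.circle(im,tuple(int(v) for v in np.round(proj(c,[.6413+rr*np.cos(a),-.2119+rr*np.sin(a),z]))),0,(255,0,0),-1)
    u=proj(c,[.6413,-.2119,.12]).astype(int); x=max(u[0]-65,0); y=max(u[1]-75,0); ims.append(cv2.resize(im[y:y+140,x:x+130],(390,420)))
    for q in("spindle","plain_pin","short_spindle"):
        for r in spotter.trace(q,n)[:3]: print(n,q,r["score"],r["uv"])
cv2.imwrite("pics/c4.png",np.hstack(ims)[:,:,::-1])
E
```

```text
clock: 10.63
eef_pos: [0.6424, -0.2117, 0.2762]
ee_rot: [3.073, 0.648, 0.002]
wrist_force: [0.1, -0.1, -1.7]
gripper_width: 0.0878
side spindle 0.74 [296.1, 137.6]
side spindle 0.7 [328.7, 157.3]
side spindle 0.63 [210.1, 127.7]
side plain_pin 0.63 [246.3, 280.8]
side short_spindle 0.69 [186.4, 216.9]
wrist spindle 0.82 [193.2, 343.4]
wrist spindle 0.73 [295.2, 335.9]
wrist spindle 0.57 [255.8, 183.6]
wrist short_spindle 0.68 [77.2, 99.8]
```

View pics/c4.png

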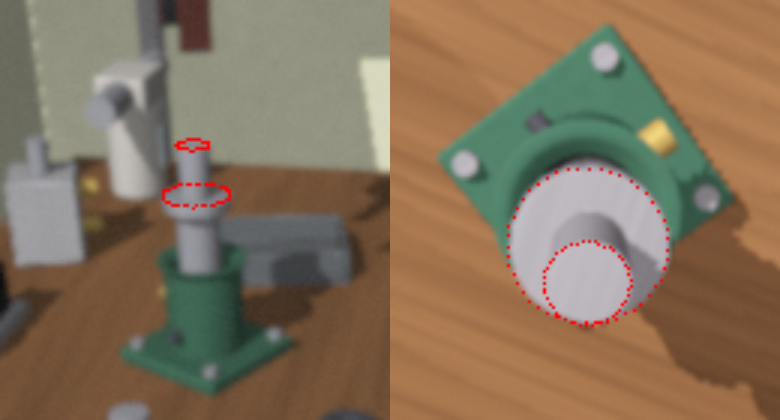

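```bash
python3 - <<'E'
from h import *
V=[]
for n,w in(("side",(210,127)),("wrist",(256,184))):
    c=cap(n); r=min(spotter.trace("spindle",n),key=lambda r:np.hypot(*(np.array(r["uv"])-w))); m=r["pixels"].astype(np.float32); V.append((c,m)); ys,xs=np.nonzero(m); print(n,r["score"],xs.min(),xs.max(),ys.min(),ys.max())
for zf in(.050,.054,.056,.058,.06,.062):
    P=lambda p:[cyl(.018,.095,zf+.08),SP[1]+[0,0,zf],SP[2]+[0,0,zf]]
    print(zf,[(np.round(x,4),round(f,3)) for x,f in (fit([v],P,[.6413,-.2119]) for v in V)])
c=V[0][0]; g=cv2.cvtColor(c["img"],cv2.COLOR_RGB2GRAY)
for z in(.0545,.0595): print(z,"top centre",proj(c,[.642,-.2117,z+.132]),"flange",proj(c,[.642,-.2117,z+.09]))
print("column", g[85:125,int(proj(c,[.642,-.2117,.19])[0])])
E
```

```text
side 0.89 198 220 105 148
wrist 0.83 229 280 155 209
0.05 [(array([ 0.6478, -0.2315]), np.float64(0.184)), (array([ 0.6392, -0.2138]), np.float64(0.059))]
0.054 [(array([ 0.6451, -0.2219]), np.float64(0.146)), (array([ 0.6401, -0.2134]), np.float64(0.04))]
0.056 [(array([ 0.6432, -0.2145]), np.float64(0.128)), (array([ 0.6408, -0.2131]), np.float64(0.036))]
0.058 [(array([ 0.6415, -0.2082]), np.float64(0.109)), (array([ 0.6412, -0.2129]), np.float64(0.035))]
0.06 [(array([ 0.6402, -0.2037]), np.float64(0.09)), (array([ 0.6419, -0.2128]), np.float64(0.039))]
0.062 [(array([ 0.6388, -0.199 ]), np.float64(0.074)), (array([ 0.6423, -0.2125]), np.float64(0.044))]
0.0545 top centre [207.75791866 108.13144798] flange [208.81878856 124.64039614]
0.0595 top centre [207.6280663  106.11072353] flange [208.69522696 122.71756648]
column [143 144 145 145 146 146 147 145 144 144 144 145 144 147 146 145 145 146
 146 141 139 138 144 152 157 157 154 156 157 156 155 156 155 156 155 154
 156 155 155 149]
```

The height fit gives the foot at about 0.057–0.058, against about 0.059 felt, which is within calibration. So the spindle did not drop when released. Handing in.

```bash
python3 -c "
from bench import robot
o=robot.get_obs();print(o['clock'],o['wrist_force'],o['gripper_width']);print(robot.hand_in())"
```

```text
11.2333 [-0.50397577 -0.3784678   0.51532928] 0.08762084225214684
the job is handed in; nothing more can be done
None
```

The tall flanged spindle is standing neck up on the stop in the green housing, and I handed the job in at 11.2 s of the 48 s allowed.

- **Lowering:** I gripped it by the neck and lowered it in 2 mm, then 1 mm steps. Contact came with the foot about 35 mm below the mouth. The contact force rose at about 8 N/mm, which matches the cushion, and reached about 11 N before I eased off to about 6 N and let go.
- **After release:** The side and wrist pictures show the spindle upright and centred within about 2 mm. The gripper is open 120 mm higher and touches nothing.
- **Other spindles:** The side camera network still reports the plain and short spindles at their starting places, and the arm never went near them. The brown look-alikes were also untouched.
- **Small disagreement:** The fitted foot height after release was 57–58 mm above the bench, against about 59 mm from the arm. That is within the 2 mm calibration. The side camera mask fitted alone was less consistent, up to about 8 mm off along its line of sight.

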